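Fill the dipper cup with a set of boot studs from the gravity hopper

ROBOT

A 7-joint arm with a two-finger parallel gripper is mounted at the origin on the work surface. World frame = base frame: x ahead of the robot, y to its left, z up, the work surface at z = 0. Lengths are in m, angles in rad, forces in N, time in s.
With the tool pointing down it reaches from about 0.4 to 0.875 m from the base axis. Payload 19.3 kg.
Tool frame: the origin (TCP) lies midway between the tips of the shut fingers; the grasp point (between the pads) lies 19 mm behind it; z points along the fingers, y is the line along which they close (so a half turn about z gives the same grasp; the last joint's range is limited). The gripper opens to 85 mm and grips with 20 to 120 N. Pads are 22 mm wide; open, the fingers measure 114 mm over their backs; the gripper's body (76 mm by 85 mm) begins 54 mm behind the grasp point. The pads swing forward as they close: fully open they stand 13 mm farther back than shut.
Start: joints at [-1.305, 0.521, -0.036, 1.599, 0.021, 1.021, -0.113], TCP at [0.206, 0.59, 0.231] pointing down, gripper open.
Joint ranges: [-2.91, 2.91], [-0.3, 2.13], [-1.5, 1.42], [0.17, 2.43], [-1.26, 4.41], [0.16, 1.93], [-2.52, 2.52]. Speed limits (rad/s): [1.89, 1.89, 2.39, 2.39, 3.01, 3.01, 3.01].

INTERFACE

Orientations are given as [roll, pitch, yaw] about the fixed x, y, z axes, in that order (R = Rz(yaw) Ry(pitch) Rx(roll)).
In Python, from workcell import * gives the robot as it stands. The module is installed in compiled form; this text tells all that it offers.
- The arm moves only by the tool play_rows, never from a script. Its argument "deltas" is a list of rows, each a list of 7 numbers: the shift along the tool's x, y, z in units of 500 mm (1.0 is 500 mm), then the turn, a rotation vector about the tool's x, y, z in units of 120 degrees (1.0 is 120 degrees), then the closure, from 0 (fully open) to 1 (shut). A call has 1 to 10 rows; each row is the pose to reach, as a shift and turn from the pose commanded when the call began, along the tool's axes at that moment; what a row does not reach only later rows make up. A row lasts 1/10 s, in which the tool goes at most 50 mm and 8.59 degrees, less where a joint would pass 70% of its speed; a pose out of reach is approached as far as the arm can. A call with a number of a shift or a turn outside -1 to 1 is refused whole. A call with a gripper value outside its range is refused whole. The fingers move at their own pace and stop on an object; "newtons" is the grip in N (left out, the last holds). Time passes only in rows, so rows that repeat a pose let the fingers close. It gives the time, the measured TCP pose, the force, the opening and the grip force at its end, in the units of the state.
- observe(): the state, without advancing time (a new reading comes with each control period).
- grab_frame(name): name is "scene" or "side" or "wrist"; returns the picture (480x640x3 uint8, red, green, blue); there is no depth.
- get_calibration(name): a dict with "fovy" (degrees; the focal length in pixels is half the picture's height over the tangent of half this angle, whatever the lens; pixels are square), "cx", "cy" (the principal point, pixels), "xyz" and "rotation" of the camera in the world. Camera axes: x right, y down, z forward; pixel columns grow to the right and rows downward; lengths in m; the calibration is good to about 2 mm. The wrist camera is an equidistant fisheye: a pixel r from the principal point sees the ray r / f radians off the axis. A picture is of the moment at which its call begins: read the wrist's pose just before it. get_calibration takes no time and is no camera call; for the wrist camera it gives the pose at the moment of the call.
- job_done(): hands the job in; it is judged then, once.
The state is a dict: "clock": time; "qpos": joint angles; "qd": joint speeds; "joint_efforts": joint torques, N m; "position": TCP position; "tool_rot": TCP orientation; "force": force on the tool from outside, world axes, zero at the start; "moment": the same for the moment, N m; "grip_width": finger opening in m; "finger_force": force on a finger pad.
Only numpy, scipy, OpenCV 4.12 (cv2) and the standard library are available. Lean on these libraries where they do the work, as an engineer would, in place of code of your own. Each camera call takes 0.05 s, during which the arm holds its last target. There are 200 camera calls.

TASK

Pick up the steel dipper cup by its wooden handle and raise it, gently and always level, under the hopper's drop spout, whose length is set differently each time, until its rim is between the two yellow lips, just below the flange; holding the cup there, use it to push the shutter open until all six boot studs have dropped into it (work it to and fro if any hang up), then draw the shutter fully closed again with the cup. Set the cup with its six studs down gently, upright, wholly on the round cork pad and let go. Never press hard on the hopper, spill no stud, and leave the other things on the bench where they are.

Things in the scene. Friction and masses are not known exactly. Their poses are not given: they have to be found in the camera images.
- hopper: Gravity hopper bolted to the bench: base plate 210 x 130 x 10 mm, two posts behind (x = 95 to 113, y = +-36 mm), and at z = 206 to 334 mm a slim clear bin 54 mm wide, open on top (front face x = -26, back x = 115 mm). Origin: on the bench right below its outlet. +x runs from the bin's front to the posts, the way the shutter opens; z up. The space under the outlet, before the posts, is free.
- outlet (a point): Centre of the hopper's outlet (44 x 46 mm), at the bin's underside, z = 206 mm; the bin's floor slopes down to it from behind at 55 degrees. Axes as the hopper's.
- shutter (a joint): Position of the shutter, m: 0 = closed (its start), 0.054 = fully open, with hard stops at both ends. It slides along the hopper's +x to open; no spring, it stays where it is left; about 4 N moves it slowly.
- shutter_hole (a point): Moves with the shutter, a steel plate 62 mm wide: centre of its hole (48 x 48 mm) at the plate's underside, z = 201 mm. At joint 0 it lies 54 mm before the outlet's centre (hopper -x), at 0.054 right under it. Below the hole hang a square sleeve 52 mm wide and in it a telescopic spout, clamped at a length that differs each time and is not reported: its flange must be found by touch or by eye.
- spout_axis (a point): A point on the spout's vertical axis, moving with the shutter, at z = 165 mm: the sleeve's lower end. The spout's flange (86 x 62 mm, flat underside) lies somewhere from z = 134 to 160 mm. Under it hang two yellow lips 62 mm wide, 10 mm deep, inner faces 40 mm before and 40 mm behind this axis: a cup rim raised between them, up to the flange, drives the shutter both ways (4 mm play each side).
- cup: Loose straight-sided steel dipper cup, outer diameter 72 mm, wall 3, height 64, floor 4 mm, about 0.15 kg. Origin: centre of its underside, z up. A wooden handle 13 mm wide (y) and 24 mm tall (z = 18 to 42 mm, its top 22 mm below the rim) runs along the cup's -x, 48 to 132 mm from its axis. It starts upright on the bench, handle more or less towards the robot.
- cup_rim (a point): Centre of the cup's mouth, 64 mm above its underside.
- cup_mid (a point): On the cup's axis, 24 mm above its underside. A stud is in the cup when its centre is within 38 mm of this point.
- cup_grip (a point): Place to grip the handle: 98 mm from the cup's axis along the cup's -x, 30 mm above the underside, mid-handle; fingers from above close along the cup's y. Far enough out to keep a gripper clear of the hopper's front.
- pad: Round cork pad fixed to the bench, 160 mm across, 6 mm thick; origin at the centre of its underside. It is where the filled cup goes.
- stud0: Loose screw-in boot stud, gold-coloured metal, round-topped, with a short shank, 17 mm across and 21 mm tall, 12 g; one of six alike, all at the start in the hopper's bin on top of the shutter. The origin is its centre.
- stud1: Another stud like stud0; origin at its centre.
- stud2: Another stud like stud0; origin at its centre.
- stud3: Another stud like stud0; origin at its centre.
- stud4: Another stud like stud0; origin at its centre.
- stud5: Another stud like stud0; origin at its centre.
- polish_jar: Bystander: amber glass jar of polish, 68 mm across, 55 mm tall; leave it alone. Origin at its underside.
- wax_tin: Bystander: flat round tin, 84 mm across, 22 mm tall, in front of the hopper; leave it alone. Origin at its underside.
- dressing: Bystander: blue plastic bottle, 48 mm across, 135 mm tall; leave it alone. Origin at its underside.
- brush: Bystander: brush lying at the left; leave it alone. Origin at its underside.
- hammer: Bystander: hammer lying at the right; leave it alone. Origin at its underside.
- heel_lift: Bystander: black rubber heel piece, 70 x 62 x 14 mm, at the left; leave it alone. Origin at its underside.
Mind the look-alikes: they are no part of the job. Several things have the shape of the cup; the one meant has the colours described above.

How it is judged:
By the outcome, as a careful person would: the job done as asked, in the order asked, and still so for the second after the job is handed in, with the robot touching nothing.
It also fails if it takes over 72 s, if anything falls off the work surface, if the arm or the gripper's body presses on something with over 40 N, if the wrist force passes 120 N, or if a joint passes its speed limit or range.

## Working session

There is one attempt and no reset: what is moved stays moved. The work goes in short steps, Python scripts to look and compute and a tool call to move; the robot and the scene stay as the last step left them, time stands still between calls to the robot, and variables do not carry over. Pictures are saved under pics/ and viewed, at most 10 in all, crops included, and the job is handed in when it is done.

Besides the shell and the picture viewer there is one more tool, called after ">>>" as name(argument=value, ...), one argument or row to a line, values as JSON. play_rows: Moves the arm, as the interface text tells. Its arguments: {"type":"object","properties":{"deltas":{"type":"array"},"newtons":{"type":"number"}},"required":["deltas"]}

```bash
mkdir -p pics
python3 - <<'E'
from workcell import *
import cv2,numpy as np
s=observe();print({k:np.round(v,3).tolist() for k,v in s.items()})
for n in("scene","side"):
    f=grab_frame(n);cv2.imwrite(f"pics/{n}0.png",f[:,:,::-1])
for n in("scene","side","wrist"):
    c=get_calibration(n);print(n,{k:np.round(v,4).tolist() for k,v in c.items()})
E
```

```text
{'clock': 0.0, 'qpos': [-1.305, 0.522, -0.036, 1.6, 0.021, 1.021, -0.113], 'qd': [-0.001, -0.002, -0.001, 0.001, -0.0, 0.001, 0.001], 'joint_efforts': [-0.001, -92.711, 1.979, -36.993, 0.018, 0.008, -0.0], 'position': [0.206, 0.59, 0.231], 'tool_rot': [-3.14, 0.0, 2.806], 'force': [0.573, -0.006, 0.734], 'moment': [0.002, -0.02, -0.048], 'finger_force': 0.0, 'grip_width': 0.085}
scene {'fovy': 54.5698, 'cx': 315.4154, 'cy': 246.7232, 'xyz': [1.3412, 0.2391, 1.0991], 'rotation': [-2.3992, -0.0157, 1.8586]}
side {'fovy': 53.8845, 'cx': 321.8863, 'cy': 234.5599, 'xyz': [-0.2963, -1.0232, 0.8575], 'rotation': [-2.0547, 0.0158, -0.6828]}
wrist {'fovy': 65.7065, 'cx': 320.7596, 'cy': 238.4846, 'xyz': [0.1259, 0.6168, 0.3731], 'rotation': [2.8104, 0.0005, 1.2346]}
```

View pics/scene0.png

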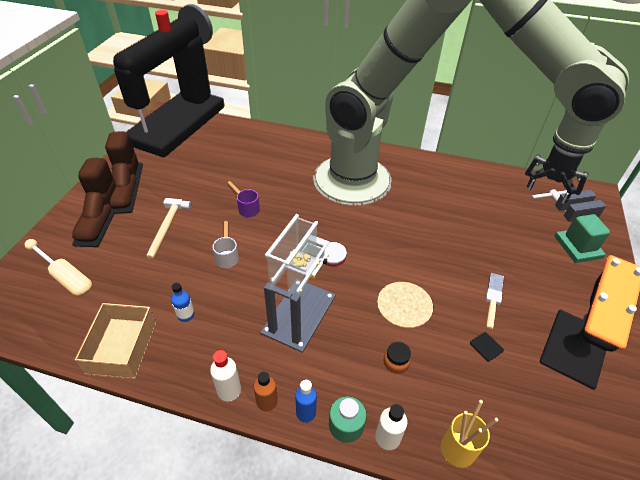

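View pics/side0.png

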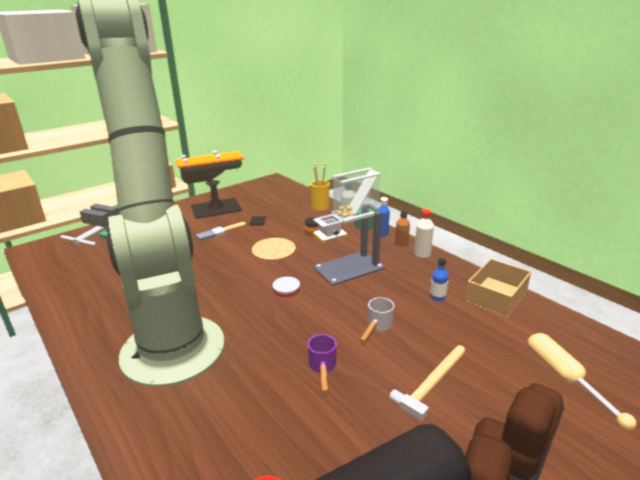

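The scene view shows two cup-shaped things: a grey steel cup with a wooden handle at scene (225,252) / side (380,315), and a purple cup at scene (248,203) / side (322,352). The grey one fits "steel". The hopper is at scene (300,290), with its posts away from the robot. The cork pad is at scene (405,303). I'll confirm in one enlarged crop.

```bash
cat > h.py <<'E'
import numpy as np,cv2
from scipy.spatial.transform import Rotation as Ro
from workcell import *
def cam(n):
    c=get_calibration(n);return c,Ro.from_euler('xyz',c['rotation']).as_matrix(),np.array(c['xyz']),240/np.tan(np.radians(c['fovy']/2))
def proj(n,P):
    c,R,t,f=cam(n);q=(np.atleast_2d(P)-t)@R
    if n=='wrist':
        r=np.hypot(q[:,0],q[:,1]);k=f*np.arctan2(r,q[:,2])/r
    else:k=f/q[:,2]
    return np.c_[c['cx']+q[:,0]*k,c['cy']+q[:,1]*k]
def ray(n,uv):
    c,R,t,f=cam(n);d=(np.atleast_2d(uv)-[c['cx'],c['cy']])/f
    if n=='wrist':
        a=np.linalg.norm(d,axis=1,keepdims=True);d=np.c_[d/a*np.sin(a),np.cos(a)]
    else:d=np.c_[d,np.ones(len(d))]
    return t,d@R.T
def onz(n,uv,z):
    t,d=ray(n,uv);return t+d*((z-t[2])/d[:,2])[:,None]
E
python3 - <<'E'
from h import *
print(proj('scene',[[0,0,0]]),proj('side',[[0,0,0]]))
a=cv2.imread('pics/scene0.png')[180:355,205:345];b=cv2.imread('pics/side0.png')[160:340,275:405]
o=np.zeros((600,800,3),np.uint8)
a=cv2.resize(a,None,fx=3,fy=3,interpolation=2);b=cv2.resize(b,None,fx=3,fy=3,interpolation=2)
o[:a.shape[0],:a.shape[1]]=a;o[:b.shape[0],400:400+b.shape[1]]=b[:,:400]
# a overlaps beyond 400
o=np.zeros((600,420+390,3),np.uint8)[:,:800];o[:525,:405]=a[:,:405];o[:540,410:800]=b
cv2.imwrite('pics/c1.png',o)
print('pad',onz('scene',[[405,303]],.006),onz('side',[[274,248]],.006))
print('cup rim',onz('scene',[[225,245]],.064),onz('side',[[381,307]],.064))
E
```

```text
[[351.58247828 178.55948639]] [[172.34798049 349.21899151]]
pad [[0.50862402 0.2796521  0.006     ]] [[0.51464396 0.27507535 0.006     ]]
cup rim [[ 0.50020512 -0.2775288   0.064     ]] [[ 0.49758175 -0.28847285  0.064     ]]
```

View pics/c1.png

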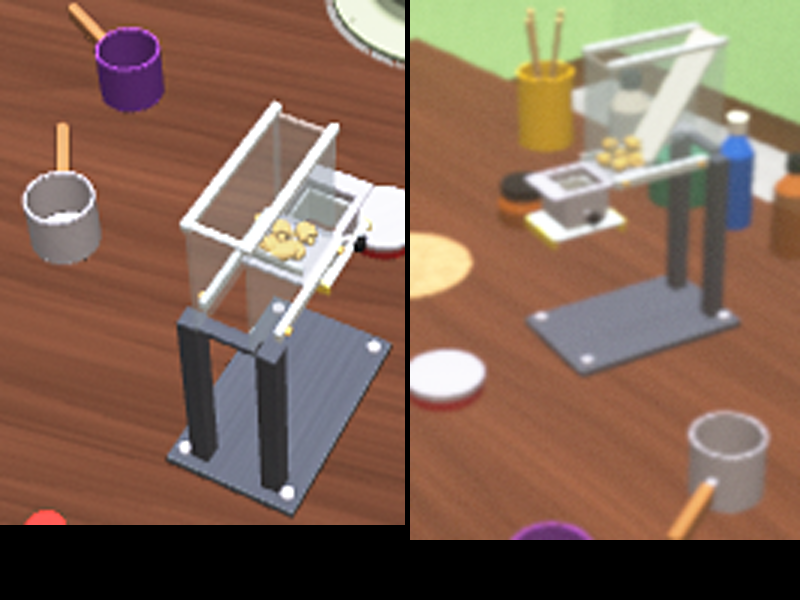

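The crop confirms it: the left cup is grey steel with a wooden handle, and the other one is purple. Next I'll fit the hopper pose, the spout height and the cup pose.

```bash
cat > fit.py <<'E'
from h import *
from scipy.optimize import least_squares
S=lambda u,v:(u/3+205,v/3+180)
D=lambda u,v:((u-410)/3+275,v/3+160)
print('bolts',onz('scene',[S(185,447),S(287,493),S(374,346),S(278,307)],.012)[:,:2].round(4).tolist(),onz('side',[D(724,315),D(587,359),D(540,316)],.012)[:,:2].round(4).tolist())
def res(p,full=False):
    x,y,a,zf,xo=p;R=np.array([[np.cos(a),-np.sin(a)],[np.sin(a),np.cos(a)]])
    W=lambda q:np.c_[np.array(q)[:,:2]@R.T+[x,y],np.array(q)[:,2]]
    zt=.334
    s=W([[-.026,.027,zt],[-.026,-.027,zt],[.115,.027,zt],[.115,-.027,zt],
       [.105+xo,.065,.01],[.105+xo,-.065,.01],[-.105+xo,.065,.01]])
    so=[S(335,128),S(280,105),S(250,249),S(185,222),S(293,513),S(167,459),S(391,347)]
    d=W([[-.026,-.027,zt],[.115,-.027,zt],[-.105+xo,-.065,.01],[.105+xo,-.065,.01],
       [-.097,-.031,zf],[-.011,-.031,zf],[-.097,.031,zf]])
    do=[D(587,52),D(726,41),D(585,370),D(738,321),D(555,240),D(624,219),D(527,217)]
    e=np.r_[proj('scene',s)-so,proj('side',d)-do]
    return e if full else e.ravel()
r=least_squares(res,[.55,.0,-.3,.15,.02],loss='soft_l1')
print(r.x.round(4));print(res(r.x,True).round(1))
E
python3 fit.py
python3 - <<'E'
from h import *
S=lambda u,v:(u/3+205,v/3+180)
D=lambda u,v:((u-410)/3+275,v/3+160)
print('rim',onz('scene',[S(61,200)],.064),onz('side',[D(728,440)],.064))
print('handle tip/near top z=.042',onz('scene',[S(63,126),S(63,168)],.042),onz('side',[D(677,530),D(706,485)],.042))
E
```

```text
bolts [[0.7109, -0.0682], [0.7291, 0.0347], [0.5507, 0.0659], [0.5326, -0.0373]] [[0.7169, -0.0693], [0.5392, -0.0373], [0.5563, 0.0655]]
[ 0.6116  0.002  -0.1645  0.1588  0.0224]
[[ 0.2  0.1]
 [-1.9  0.5]
 [ 0.1  0.7]
 [ 0.   1.3]
 [-0.4  0.8]
 [-1.1 -0.2]
 [-0.2 -1.4]
 [ 6.6  5.1]
 [-1.5 -0. ]
 [-1.7  0.5]
 [ 0.2 -0.9]
 [-1.6 -0. ]
 [-1.2  0.3]
 [-1.8 -0.2]]
rim [[ 0.50618717 -0.27378515  0.064     ]] [[ 0.49868833 -0.2873832   0.064     ]]
handle tip/near top z=.042 [[ 0.38836889 -0.32676681  0.042     ]
 [ 0.44602989 -0.30124239  0.042     ]] [[ 0.39303368 -0.33053438  0.042     ]
 [ 0.4564961  -0.30222261  0.042     ]]
```

```bash
cat >> h.py <<'E'
def rel(pts,start=None):
    """targets [x,y,z,yawdeg], each from the previous one (start: current)"""
    s=observe();p=np.array(s['position']);R=Ro.from_euler('xyz',s['tool_rot'])
    if start is not None:p=np.array(start[:3]);R=Ro.from_euler('xyz',[np.pi,0,np.radians(start[3])])
    for t in pts:
        T=Ro.from_euler('xyz',[np.pi,0,np.radians(t[3])])
        print(t,'->',np.round(np.r_[R.inv().apply(np.array(t[:3])-p)/.5,(R.inv()*T).as_rotvec()/np.radians(120)],4).tolist())
        p=np.array(t[:3]);R=T
E
python3 -c "
from h import *
rel([[.43,.10,.42,90],[.417,-.313,.30,23.7]])"
```

```text
[0.43, 0.1, 0.42, 90] -> [-0.746, -0.7776, -0.3776, -0.0004, 0.0003, 0.5897]
[0.417, -0.313, 0.3, 23.7] -> [-0.826, -0.026, 0.24, 0.0, -0.0, 0.5525]
```

>>> play_rows(
  deltas=[
    [-0.1,-0.1,-0.1,0,0,0.05,0],
    [-0.5,-0.5,-0.37,0,0,0.5,0],
    [-0.5,-0.5,-0.37,0,0,0.5,0],
    [-0.5,-0.5,-0.37,0,0,0.5,0],
    [-0.5,-0.5,-0.37,0,0,0.5,0],
    [-0.5,-0.5,-0.37,0,0,0.5,0],
    [-0.5,-0.5,-0.37,0,0,0.5,0],
    [-0.5,-0.5,-0.37,0,0,0.5,0],
    [-0.5,-0.5,-0.37,0,0,0.5,0],
    [-0.5,-0.5,-0.37,0,0,0.5,0],
  ],
)

```text
clock: 1.1
position: [0.3598, 0.2712, 0.4166]
tool_rot: [3.141, -0.001, 1.757]
force: [0.1, 1.1, -0.9]
grip_width: 0.0857
finger_force: 0.0
```

```bash
python3 -c "
from h import *
print(observe()['qpos'])
rel([[.42,.0,.42,60],[.417,-.313,.30,23.7]])"
```

```text
[-1.05578571  0.0670297   0.30003463  1.75930196 -0.0209025   1.31737542
 -0.56452952]
[0.42, 0.0, 0.42, 60] -> [-0.5554, 0.0176, -0.0073, 0.0001, -0.0005, 0.3391]
[0.417, -0.313, 0.3, 23.7] -> [-0.5451, 0.3078, 0.24, 0.0, -0.0, 0.3025]
```

>>> play_rows(
  deltas=[
    [-0.1,0,0,0,0,0.06,0],
    [-0.55,0.02,0,0,0,0.34,0],
    [-0.55,0.02,0,0,0,0.34,0],
    [-0.55,0.02,0,0,0,0.34,0],
    [-0.55,0.02,0,0,0,0.34,0],
    [-0.55,0.02,0,0,0,0.34,0],
    [-0.55,0.02,0,0,0,0.34,0],
    [-0.55,0.02,0,0,0,0.34,0],
  ],
)

```text
clock: 1.9
position: [0.4207, 0.0044, 0.4157]
tool_rot: [-3.141, 0.001, 1.048]
force: [0.2, 0.9, 0.0]
grip_width: 0.0851
finger_force: 0.0
```

>>> play_rows(
  deltas=[
    [-0.1,0.06,0.05,0,0,0.06,0],
    [-0.54,0.31,0.24,0,0,0.3,0],
    [-0.54,0.31,0.24,0,0,0.3,0],
    [-0.54,0.31,0.24,0,0,0.3,0],
    [-0.54,0.31,0.24,0,0,0.3,0],
    [-0.54,0.31,0.24,0,0,0.3,0],
    [-0.54,0.31,0.24,0,0,0.3,0],
    [-0.54,0.31,0.24,0,0,0.3,0],
    [-0.54,0.31,0.24,0,0,0.3,0],
  ],
)

```text
clock: 2.8
position: [0.4202, -0.307, 0.2953]
tool_rot: [-3.14, 0.001, 0.419]
force: [-0.0, 0.6, -0.7]
grip_width: 0.0856
finger_force: 0.0
```

Run:
```python
from h import *
s=observe();print(s['position'],s['tool_rot'],s['qpos'])
w=grab_frame('wrist');np.save('w1.npy',w)
print('cal',get_calibration('wrist'))
c=grab_frame('scene');d=grab_frame('side')
x,y=proj('scene',[s['position']])[0].astype(int);x2,y2=proj('side',[s['position']])[0].astype(int)
print(x,y,x2,y2)
a=c[y-90:y+30,x-60:x+60];b=d[y2-90:y2+30,x2-60:x2+60]
o=np.zeros((480,800,3),np.uint8);o[:,:640]=w
o[:160,640:]=cv2.resize(a,(160,160));o[160:320,640:]=cv2.resize(b,(160,160))
cv2.imwrite('pics/w1.png',o[:,:,::-1])
cup=[.507,-.2735];print(proj('wrist',[[.507,-.2735,.064],[.4173,-.313,.042],[.386,-.3267,.042]]))
```

```text
[ 0.42017261 -0.30698593  0.29533442] [-3.14010468e+00  1.48287542e-03  4.18865890e-01] [-0.11030456  0.38694576  0.84664995  1.82068577 -0.32512679  1.08194597
 -0.29626253]
cal {'fovy': 65.70646984690485, 'cx': 320.75961387641746, 'cy': 238.48456869760335, 'xyz': array([ 0.49629671, -0.27311935,  0.43813113]), 'rotation': array([ 2.81041665e+00,  1.49996251e-03, -1.15107211e+00])}
216 165 368 245
[[326.0833635  106.37494635]
 [325.07446895 197.35296996]
 [324.73069574 227.22379847]]
```

View pics/w1.png

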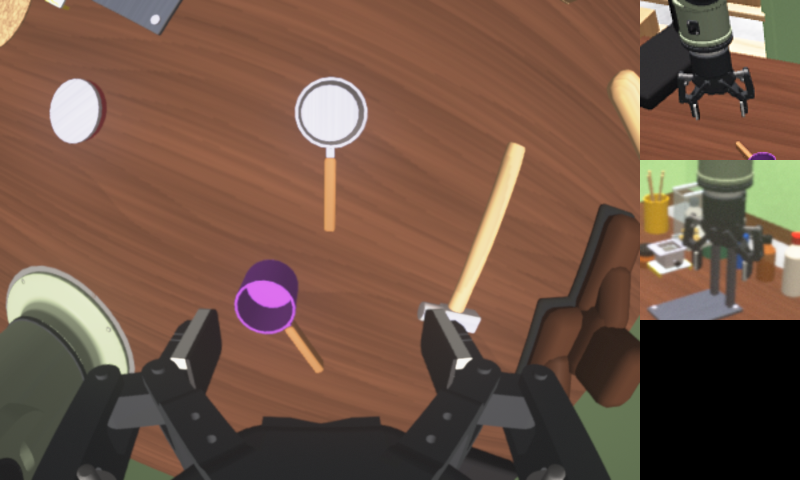

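In the wrist view the steel cup's rim is centred at (331,112), and its handle runs from (331,150) to (330,231). The purple look-alike is at (267,297). No camera housing shows on the gripper.

Run:
```python
from h import *
r=onz('wrist',[[331,112]],.064)[0];h=onz('wrist',[[330,231],[330.5,160]],.042);t=onz('wrist',[[77,111]],.022)
print(r,h,t)
u=r[:2]-h[0][:2];L=np.linalg.norm(u);a=np.arctan2(u[1],u[0]);print(L,np.degrees(a))
print('grip',r[:2]-.098*u/L)
g=r[:2]-.098*u/L
rel([[*g,.12,np.degrees(a)],[*g,.012,np.degrees(a)]])
# hopper bolt visible at (154,19)
print('bolt',onz('wrist',[[154,19]],.012))
```

```text
[ 0.50383014 -0.28025644  0.064     ] [[ 0.38437624 -0.33391522  0.042     ]
 [ 0.45714027 -0.30141124  0.042     ]] [[0.39573565 0.0239231  0.022     ]]
0.13095227661222814 24.189653381817706
grip [ 0.41443511 -0.32041275]
[np.float64(0.4144351134562707), np.float64(-0.32041275172312267), 0.12, np.float64(24.189653381817706)] -> [-0.0233, 0.0208, 0.3528, -0.0002, -0.0003, -0.0005]
[np.float64(0.4144351134562707), np.float64(-0.32041275172312267), 0.012, np.float64(24.189653381817706)] -> [0.0, -0.0, 0.216, 0.0, 0.0, 0.0]
bolt [[ 0.53507337 -0.03588425  0.012     ]]
```

>>> play_rows(
  deltas=[
    [-0.0233,0.0208,0.1,0,0,0,0],
    [-0.0233,0.0208,0.2,0,0,0,0],
    [-0.0233,0.0208,0.3,0,0,0,0],
    [-0.0233,0.0208,0.4,0,0,0,0],
    [-0.0233,0.0208,0.48,0,0,0,0],
    [-0.0233,0.0208,0.52,0,0,0,0],
    [-0.0233,0.0208,0.55,0,0,0,0],
    [-0.0233,0.0208,0.567,0,0,0,0],
    [-0.0233,0.0208,0.567,0,0,0,0],
  ],
  newtons=80,
)

```text
clock: 3.85
position: [0.4138, -0.3218, 0.0128]
tool_rot: [-3.142, -0.0, 0.419]
force: [0.6, 0.1, 0.6]
grip_width: 0.0852
finger_force: 0.0
```

>>> play_rows(
  deltas=[
    [0,0,0,0,0,0,0.6],
    [0,0,0,0,0,0,0.8],
    [0,0,0,0,0,0,1],
    [0,0,0,0,0,0,1],
    [0,0,0,0,0,0,1],
    [0,0,0,0,0,0,1],
    [0,0,0,0,0,0,1],
    [0,0,0,0,0,0,1],
  ],
  newtons=80,
)

```text
clock: 4.65
position: [0.4135, -0.3223, 0.0129]
tool_rot: [3.141, -0.0, 0.418]
force: [-1.1, 0.0, 5.1]
grip_width: 0.0119
finger_force: 78.8
```

>>> play_rows(
  deltas=[
    [0,0,-0.01,0,0,0,1],
    [0,0,-0.03,0,0,0,1],
    [0,0,-0.05,0,0,0,1],
    [0,0,-0.07,0,0,0,1],
    [0,0,-0.08,0,0,0,1],
    [0,0,-0.08,0,0,0,1],
  ],
)

```text
clock: 5.25
position: [0.4138, -0.3223, 0.0537]
tool_rot: [3.141, -0.001, 0.418]
force: [0.9, -0.4, -1.0]
grip_width: 0.0119
finger_force: 77.9
```

Run:
```python
from h import *
s=observe();p=s['position'];print(p,s['tool_rot'],s['grip_width'],s['finger_force'],s['force'],s['moment'])
w=grab_frame('wrist');cv2.imwrite('pics/w2.png',w[:,:,::-1])
rel([[.43,-.10,.12,5],[.40,.028,.12,-9.9]])
```

```text
[ 0.41376001 -0.32232764  0.05366595] [ 3.14056941e+00 -7.44223104e-04  4.18374336e-01] 0.011907709919301164 77.88376808166504 [ 0.88402595 -0.36301963 -0.99954091] [-0.01642728  0.14736056  0.01215494]
[0.43, -0.1, 0.12, 5] -> [0.2105, -0.3926, -0.1338, 0.0002, -0.0002, 0.1581]
[0.4, 0.028, 0.12, -9.9] -> [-0.0375, -0.2603, -0.0, 0.0, -0.0, 0.1242]
```

View pics/w2.png

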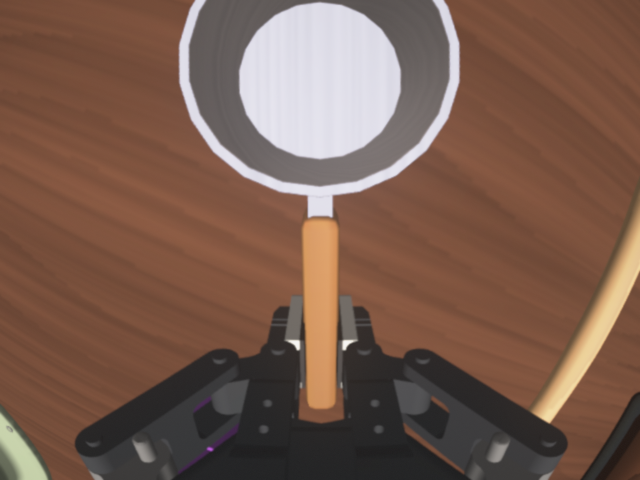

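The cup is held with the handle centred between the pads (x≈320) and the rim's outer bottom at (320,193).

>>> play_rows(
  deltas=[
    [0.02,-0.03,0,0,0,0.012,1],
    [0.05,-0.09,0,0,0,0.035,1],
    [0.08,-0.15,0,0,0,0.06,1],
    [0.11,-0.21,0,0,0,0.085,1],
    [0.14,-0.27,0,0,0,0.11,1],
    [0.17,-0.32,0,0,0,0.13,1],
    [0.195,-0.365,0,0,0,0.147,1],
    [0.207,-0.387,0,0,0,0.156,1],
    [0.21,-0.392,0,0,0,0.158,1],
    [0.21,-0.392,0,0,0,0.158,1],
  ],
)

```text
clock: 6.3
position: [0.4297, -0.1005, 0.0527]
tool_rot: [3.141, 0.0, 0.088]
force: [0.2, -0.3, -2.0]
grip_width: 0.0114
finger_force: 78.1
```

Run:
```python
from h import *
s=observe();p=s['position'];print(p,s['tool_rot'])
R=Ro.from_euler('xyz',s['tool_rot'])
q=onz('wrist',[[320,193],[180,62],[460,62]],p[2]-.0128+.064)
print((R.inv().apply(q-p)).round(4))
yaw=-9.8;a=np.radians(yaw);H=np.array([.6115,.002])
g=H-(.054+.098)*np.array([np.cos(a),np.sin(a)]);print(g)
rel([[*g,p[2],yaw]])
```

```text
[ 0.42968617 -0.10053061  0.05266849] [3.14132702e+00 2.87074746e-04 8.82580123e-02]
[[ 0.0636  0.0004 -0.0512]
 [ 0.0982 -0.0345 -0.0512]
 [ 0.0981  0.0354 -0.0512]]
[0.461718   0.02787184]
[np.float64(0.46171799943050956), np.float64(0.02787184387323695), np.float64(0.052668494060324686), -9.8] -> [0.0864, -0.2502, -0.0001, 0.0001, 0.0001, 0.1238]
```

>>> play_rows(
  deltas=[
    [0.01,-0.03,0,0,0,0.015,1],
    [0.03,-0.08,0,0,0,0.04,1],
    [0.05,-0.13,0,0,0,0.065,1],
    [0.065,-0.18,0,0,0,0.09,1],
    [0.078,-0.22,0,0,0,0.11,1],
    [0.085,-0.245,0,0,0,0.122,1],
    [0.086,-0.25,0,0,0,0.124,1],
    [0.086,-0.25,0,0,0,0.124,1],
  ],
)

```text
clock: 7.1
position: [0.4617, 0.0269, 0.0528]
tool_rot: [3.141, -0.0, -0.172]
force: [-0.4, -0.2, -2.0]
grip_width: 0.0118
finger_force: 78.2
```

Run:
```python
from h import *
s=observe();p=s['position'];print(p,s['tool_rot'])
w=grab_frame('wrist');d=grab_frame('side');c=grab_frame('scene')
o=np.zeros((580,800,3),np.uint8)
b=cv2.resize(d[190:290,290:390],(400,400),interpolation=2);o[:400,:400]=b
a=cv2.resize(w,(400,300));o[:300,400:]=a
e=cv2.resize(c[235:305,280:380],(400,280),interpolation=2);o[300:580,400:]=e
cv2.imwrite('pics/u1.png',o[:,:,::-1]);np.save('w3.npy',w);np.save('d3.npy',d)
```

```text
[0.46165613 0.0268961  0.05275775] [ 3.14104670e+00 -8.01971633e-05 -1.72148941e-01]
```

View pics/u1.png

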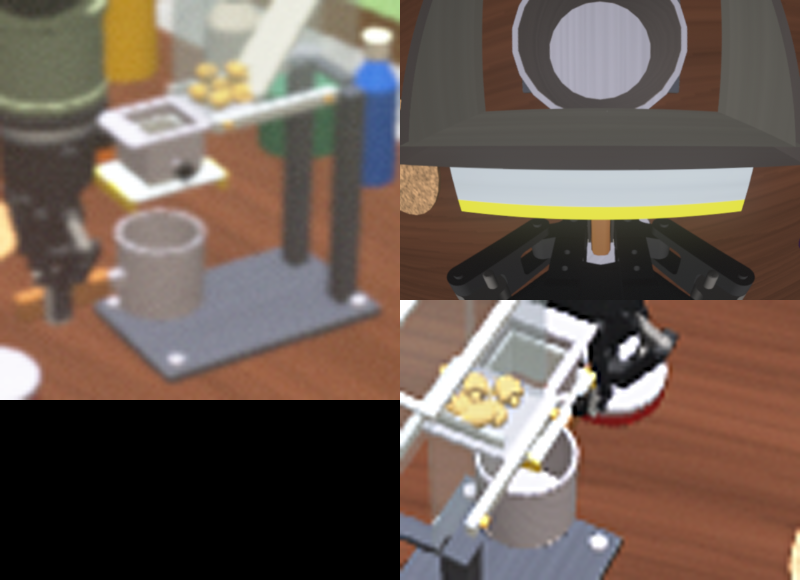

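The side view shows the cup below the flange, with the yellow lips just above its rim. The wrist camera looks down through the sleeve and sees the flange's front edge, yellow lip corners at about wrist (99,322) and (546,322).

Run:
```python
from h import *
w=np.load('w3.npy').astype(int)
y=((w[:,:,0]>140)&(w[:,:,1]>130)&(w[:,:,2]<90))
y[:, :60]=0;y[:250]=0
vs,us=np.nonzero(y);print(us.min(),us.max())
for u in(105,130,200,320,450,520,540):
    k=vs[us==u];print(u,(k.min(),k.max()) if len(k) else 0)
for v in (320,324,328,332,336,340):
    k=us[vs==v];print('row',v,(k.min(),k.max()) if len(k) else 0)
for z in(.165,.16,.155,.15,.145):
    q=onz('wrist',[[100,322],[545,322],[320,333],[320,352]],z);
    R=Ro.from_euler('xyz',observe()['tool_rot']);q=R.inv().apply(q-observe()['position'])
    print(z,(q*1000).round(1)[:,:2].tolist())
# side refit: flange corners
H=np.array([.6115,.002]);a=-.1722
c,s=np.cos(a),np.sin(a)
f=lambda x,y,z:[H[0]+c*x-s*y,H[1]+s*x+c*y,z]
for z in(.16,.155,.15):
  P=proj('side',[f(-.099,-.031,z),f(-.099,.031,z),f(-.009,-.031,z),f(-.054,0,z)]);print(z,((P-[290,190])*4).round().tolist())
```

```text
93 551
105 (np.int64(322), np.int64(338))
130 (np.int64(324), np.int64(341))
200 (np.int64(329), np.int64(347))
320 (np.int64(332), np.int64(352))
450 (np.int64(329), np.int64(347))
520 (np.int64(323), np.int64(340))
540 (np.int64(322), np.int64(338))
row 320 (np.int64(93), np.int64(551))
row 324 (np.int64(94), np.int64(549))
row 328 (np.int64(95), np.int64(548))
row 332 (np.int64(97), np.int64(547))
row 336 (np.int64(98), np.int64(546))
row 340 (np.int64(118), np.int64(526))
0.165 [[63.0, -23.4], [62.9, 25.6], [63.0, 0.8], [60.7, 0.8]]
0.16 [[59.7, -27.4], [59.6, 29.7], [59.7, 0.8], [57.0, 0.8]]
0.155 [[56.4, -31.4], [56.3, 33.8], [56.4, 0.8], [53.3, 0.8]]
0.15 [[53.0, -35.4], [53.0, 37.8], [53.1, 0.8], [49.6, 0.7]]
0.145 [[49.7, -39.4], [49.6, 41.9], [49.8, 0.7], [45.9, 0.7]]
0.16 [[124.0, 199.0], [86.0, 167.0], [222.0, 171.0], [154.0, 169.0]]
0.155 [[124.0, 205.0], [86.0, 173.0], [222.0, 177.0], [154.0, 175.0]]
0.15 [[124.0, 210.0], [87.0, 178.0], [222.0, 182.0], [154.0, 180.0]]
```

Run:
```python
from h import *
d=np.load('d3.npy')[225:250,308:352]
e=cv2.resize(d,None,fx=16,fy=16,interpolation=cv2.INTER_NEAREST)
cv2.imwrite('pics/f1.png',e[:,:,::-1])
H=np.array([.6115,.002]);a=-.1722
c,s=np.cos(a),np.sin(a)
f=lambda x,y,z:[H[0]+c*x-s*y,H[1]+s*x+c*y,z]
for z in(.16,.15,.14):
  P=proj('side',[f(-.097,-.031,z),f(-.097,.031,z),f(-.011,-.031,z),f(-.094,-.031,z)]);print(z,((P-[308,225]+.5)*16).round().tolist())
```

```text
0.16 [[224.0, 241.0], [74.0, 115.0], [601.0, 136.0], [238.0, 237.0]]
0.15 [[225.0, 286.0], [75.0, 159.0], [600.0, 180.0], [239.0, 282.0]]
0.14 [[226.0, 331.0], [76.0, 203.0], [600.0, 224.0], [239.0, 327.0]]
```

View pics/f1.png

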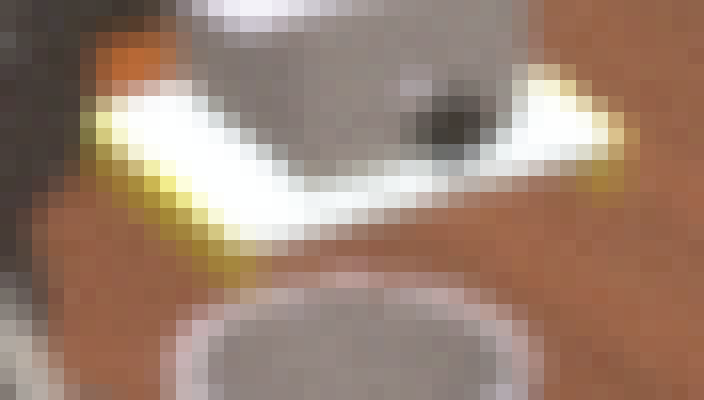

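The side crop puts the flange's underside at z ≈ 0.155–0.157 and the lip bottoms at ≈ 0.147. The spout sits about 3 mm further forward than I estimated, and the wrist view agrees. I'll shift forward 3 mm and raise in small steps while watching the force.

>>> play_rows(
  deltas=[
    [0.003,0.001,0,0,0,0,1],
    [0.006,0.001,-0.01,0,0,0,1],
    [0.006,0.001,-0.03,0,0,0,1],
    [0.006,0.001,-0.045,0,0,0,1],
    [0.006,0.001,-0.058,0,0,0,1],
    [0.006,0.001,-0.062,0,0,0,1],
    [0.006,0.001,-0.062,0,0,0,1],
  ],
)

```text
clock: 7.95
position: [0.4647, 0.027, 0.0841]
tool_rot: [-3.141, -0.0, -0.172]
force: [-0.7, -0.4, -2.2]
grip_width: 0.0114
finger_force: 78.1
```

>>> play_rows(
  deltas=[
    [0,0,-0.005,0,0,0,1],
    [0,0,-0.01,0,0,0,1],
    [0,0,-0.015,0,0,0,1],
    [0,0,-0.02,0,0,0,1],
    [0,0,-0.024,0,0,0,1],
    [0,0,-0.024,0,0,0,1],
  ],
)

```text
clock: 8.55
position: [0.4646, 0.0268, 0.096]
tool_rot: [-3.142, -0.0, -0.172]
force: [0.4, 0.2, -1.5]
grip_width: 0.0118
finger_force: 78.1
```

Run:
```python
from h import *
s=observe();p=s['position'];print(p,s['tool_rot'],s['force'],s['moment'],'rim z',p[2]-.0128+.064)
w=grab_frame('wrist');d=grab_frame('side')
o=np.zeros((480,800,3),np.uint8);o[:,:480]=cv2.resize(w,(480,360)).repeat(1,0)[:0].shape and 0 or 0
o[:360,:480]=cv2.resize(w,(480,360))
o[:,480:]=cv2.resize(d[220:280,310:350],(320,480),interpolation=2)
cv2.imwrite('pics/u2.png',o[:,:,::-1]);np.save('w4.npy',w)
```

```text
[0.46461749 0.02682652 0.09600781] [-3.14151817e+00 -2.43093914e-04 -1.72424618e-01] [ 0.39205119  0.16305462 -1.48790604] [0.00675355 0.18467285 0.0006988 ] rim z 0.14720780764286134
```

View pics/u2.png

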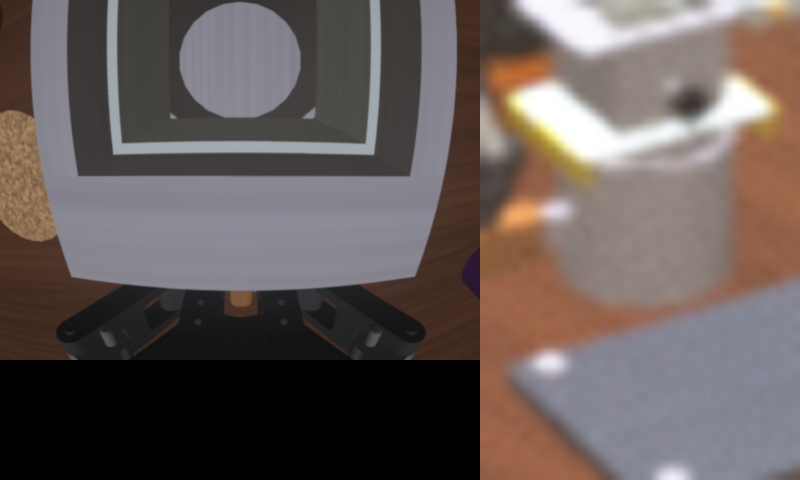

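The cup is centred under the spout: its floor is at x≈240 in an opening spanning 170–316. The rim is at the level of the lip bottoms, with no contact. I'll creep up from here.

>>> play_rows(
  deltas=[
    [0,0,-0.002,0,0,0,1],
    [0,0,-0.004,0,0,0,1],
    [0,0,-0.006,0,0,0,1],
    [0,0,-0.006,0,0,0,1],
  ],
)

```text
clock: 9.05
position: [0.4646, 0.0268, 0.0989]
tool_rot: [-3.142, -0.0, -0.172]
force: [-0.7, 0.1, -2.5]
grip_width: 0.0118
finger_force: 78.1
```

>>> play_rows(
  deltas=[
    [0,0,-0.002,0,0,0,1],
    [0,0,-0.003,0,0,0,1],
    [0,0,-0.003,0,0,0,1],
  ],
)

```text
clock: 9.35
position: [0.4646, 0.0268, 0.1004]
tool_rot: [-3.142, -0.0, -0.172]
force: [-0.2, 0.7, -1.5]
grip_width: 0.0118
finger_force: 78.1
```

>>> play_rows(
  deltas=[
    [0,0,-0.001,0,0,0,1],
    [0,0,-0.002,0,0,0,1],
    [0,0,-0.002,0,0,0,1],
  ],
)

```text
clock: 9.65
position: [0.4646, 0.0268, 0.1014]
tool_rot: [-3.142, -0.0, -0.173]
force: [0.5, -0.2, -2.2]
grip_width: 0.0117
finger_force: 78.1
```

```bash
python3 -c "
from h import *
s=observe();print(s['force'],s['moment'],s['position'])
d=grab_frame('side');cv2.imwrite('pics/d5.png',cv2.resize(d[222:262,305:355],(800,640),interpolation=2)[:600,:,::-1])"
```

```text
[ 0.48373774 -0.20134153 -2.22290739] [0.02373226 0.14907873 0.00212679] [0.46456705 0.02681215 0.10136221]
```

View pics/d5.png

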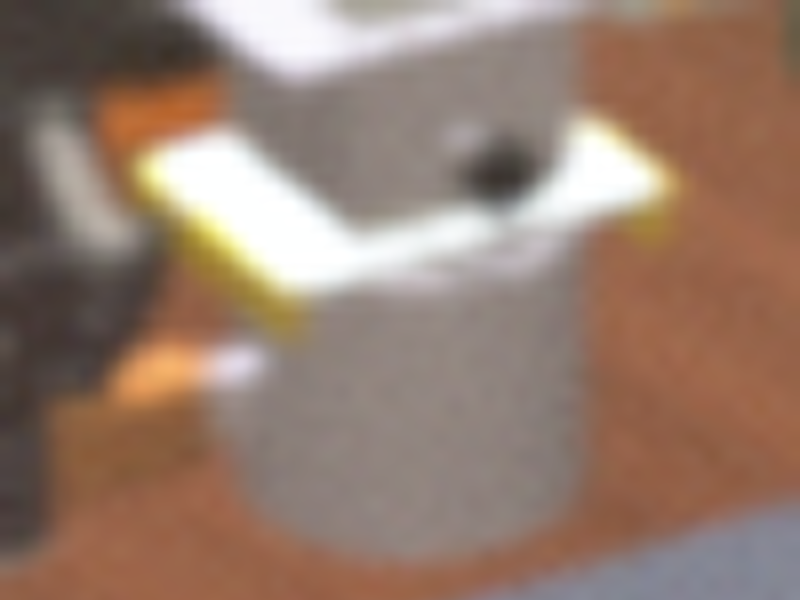

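The rim is now inside the lips, still with a thin gap below the flange (rim near row 270, flange edge 240–280). I'll go on by touch.

>>> play_rows(
  deltas=[
    [0,0,-0.001,0,0,0,1],
    [0,0,-0.002,0,0,0,1],
    [0,0,-0.002,0,0,0,1],
  ],
)

```text
clock: 10.0
position: [0.4646, 0.0268, 0.1024]
tool_rot: [-3.142, -0.0, -0.172]
force: [-0.1, 0.8, -1.6]
grip_width: 0.0119
finger_force: 78.1
```

>>> play_rows(
  deltas=[
    [0,0,-0.001,0,0,0,1],
    [0,0,-0.002,0,0,0,1],
    [0,0,-0.002,0,0,0,1],
  ],
)

```text
clock: 10.3
position: [0.4645, 0.0268, 0.1034]
tool_rot: [-3.142, -0.0, -0.172]
force: [-0.6, 0.4, -2.0]
grip_width: 0.012
finger_force: 78.1
```

>>> play_rows(
  deltas=[
    [0,0,-0.001,0,0,0,1],
    [0,0,-0.002,0,0,0,1],
    [0,0,-0.002,0,0,0,1],
  ],
)

```text
clock: 10.6
position: [0.4645, 0.0268, 0.1044]
tool_rot: [-3.142, -0.0, -0.172]
force: [0.3, 0.2, -1.9]
grip_width: 0.012
finger_force: 78.1
```

>>> play_rows(
  deltas=[
    [0,0,-0.001,0,0,0,1],
    [0,0,-0.001,0,0,0,1],
    [0,0,-0.001,0,0,0,1],
  ],
)

```text
clock: 10.9
position: [0.4645, 0.0268, 0.1048]
tool_rot: [3.142, 0.0, -0.173]
force: [0.6, -0.2, -1.7]
grip_width: 0.0119
finger_force: 78.1
```

>>> play_rows(
  deltas=[
    [0,0,-0.001,0,0,0,1],
    [0,0,-0.001,0,0,0,1],
    [0,0,-0.001,0,0,0,1],
  ],
)

```text
clock: 11.2
position: [0.4644, 0.0268, 0.1052]
tool_rot: [3.141, 0.0, -0.172]
force: [-0.4, 0.3, -5.6]
grip_width: 0.0118
finger_force: 77.8
```

>>> play_rows(
  deltas=[
    [0,0,-0.001,0,0,0,1],
    [0,0,-0.001,0,0,0,1],
    [0,0,-0.001,0,0,0,1],
  ],
)

```text
clock: 11.5
position: [0.4642, 0.0269, 0.1056]
tool_rot: [3.141, 0.001, -0.172]
force: [-1.8, 0.4, -10.9]
grip_width: 0.0117
finger_force: 77.8
```

Contact is at TCP z ≈ 0.105, so the flange is at about 0.156. I'll back off 3 mm and push the shutter open.

>>> play_rows(
  deltas=[
    [0,0,0.003,0,0,0,1],
    [0,0,0.006,0,0,0,1],
    [0,0,0.006,0,0,0,1],
  ],
)

```text
clock: 11.8
position: [0.4649, 0.0267, 0.1028]
tool_rot: [-3.142, -0.001, -0.173]
force: [0.3, 0.1, -1.4]
grip_width: 0.012
finger_force: 78.7
```

>>> play_rows(
  deltas=[
    [0.004,0,0,0,0,0,1],
    [0.008,0,0,0,0,0,1],
    [0.012,0,0,0,0,0,1],
    [0.016,0,0,0,0,0,1],
    [0.02,0,0,0,0,0,1],
    [0.024,0,0,0,0,0,1],
    [0.028,0,0,0,0,0,1],
    [0.032,0,0,0,0,0,1],
    [0.036,0,0,0,0,0,1],
    [0.04,0,0,0,0,0,1],
  ],
)

```text
clock: 12.8
position: [0.4844, 0.0234, 0.1028]
tool_rot: [3.142, 0.0, -0.172]
force: [-3.8, 1.1, -1.5]
grip_width: 0.012
finger_force: 78.8
```

>>> play_rows(
  deltas=[
    [0.005,0,0.001,0,0,0,1],
    [0.01,0,0.001,0,0,0,1],
    [0.015,0,0.001,0,0,0,1],
    [0.02,0,0.001,0,0,0,1],
    [0.025,0,0.001,0,0,0,1],
    [0.03,0,0.001,0,0,0,1],
    [0.035,0,0.001,0,0,0,1],
    [0.04,0,0.001,0,0,0,1],
    [0.045,0,0.001,0,0,0,1],
    [0.05,0,0.001,0,0,0,1],
  ],
)

```text
clock: 13.8
position: [0.509, 0.019, 0.1023]
tool_rot: [3.142, 0.0, -0.172]
force: [-4.4, 0.2, -2.3]
grip_width: 0.0116
finger_force: 78.9
```

>>> play_rows(
  deltas=[
    [0.004,0,0,0,0,0,1],
    [0.008,0,0,0,0,0,1],
    [0.012,0,0,0,0,0,1],
    [0.016,0,0,0,0,0,1],
    [0.016,0,0,0,0,0,1],
  ],
)

```text
clock: 14.3
position: [0.5171, 0.0176, 0.1023]
tool_rot: [3.141, -0.0, -0.172]
force: [-0.8, 0.2, -2.7]
grip_width: 0.0118
finger_force: 78.7
```

Run:
```python
from h import *
s=observe();p=s['position'];print(p,s['force'],s['moment'],np.hypot(*(p[:2]-np.array([.4648,.0267]))))
for n in('wrist','scene','side'):
    f=grab_frame(n);cv2.imwrite(f'pics/o_{n}.png',f[:,:,::-1])
    g=(f[:,:,0]>170)&(f[:,:,1]>120)&(f[:,:,1]<210)&(f[:,:,2]<140)&(f[:,:,0].astype(int)-f[:,:,2]>70)
    k,l,st,ce=cv2.connectedComponentsWithStats(g.astype(np.uint8))
    print(n,[(st[i,:4].tolist(),int(st[i,4])) for i in range(1,k) if st[i,4]>8])
```

```text
[0.51709255 0.01763011 0.10230274] [-0.80496214  0.1596475  -2.72356667] [-2.99454125e-04  3.03293017e-01  3.44750192e-02] 0.05307328367381866
wrist [([280, 4, 36, 28], 795), ([337, 8, 43, 38], 1037), ([320, 15, 10, 10], 92), ([372, 34, 13, 13], 103), ([240, 54, 30, 39], 932), ([331, 57, 48, 30], 1187), ([291, 88, 38, 33], 1049), ([253, 93, 13, 11], 109), ([279, 99, 11, 13], 125), ([332, 106, 51, 39], 1275), ([0, 136, 11, 40], 284), ([0, 233, 7, 8], 30), ([77, 271, 20, 16], 125), ([72, 276, 7, 13], 50), ([62, 284, 4, 5], 14), ([2, 286, 7, 9], 31), ([84, 288, 5, 6], 19), ([96, 290, 3, 7], 16), ([55, 292, 5, 11], 26), ([84, 295, 6, 11], 45), ([91, 302, 6, 8], 28), ([50, 304, 8, 15], 68), ([69, 304, 6, 11], 41), ([62, 309, 5, 8], 28), ([31, 310, 4, 5], 13), ([39, 315, 5, 9], 20), ([99, 315, 7, 17], 71), ([22, 316, 4, 7], 19), ([31, 318, 6, 5], 21), ([46, 322, 4, 4], 10), ([81, 323, 4, 4], 10), ([15, 324, 5, 5], 12), ([88, 325, 16, 26], 134), ([51, 326, 4, 3], 10), ([43, 331, 6, 8], 19), ([71, 332, 12, 10], 65), ([36, 334, 4, 3], 10), ([60, 338, 5, 6], 12), ([80, 343, 5, 9], 28), ([34, 3
[... 547 characters left out ...]
de [([120, 54, 42, 4], 44), ([98, 59, 9, 1], 9), ([109, 58, 10, 1], 10), ([0, 61, 87, 9], 95), ([99, 81, 53, 7], 77), ([0, 102, 14, 3], 20), ([108, 121, 45, 11], 46), ([0, 130, 152, 29], 180), ([7, 133, 22, 20], 39), ([200, 152, 44, 12], 290), ([112, 163, 30, 13], 47), ([116, 181, 19, 17], 21), ([0, 184, 35, 9], 50), ([20, 200, 26, 28], 47), ([423, 208, 9, 5], 18), ([0, 215, 81, 24], 118), ([397, 218, 13, 8], 71), ([223, 221, 23, 10], 63), ([251, 237, 46, 23], 140), ([328, 239, 4, 4], 13), ([309, 244, 7, 4], 19), ([468, 260, 62, 37], 269), ([499, 262, 17, 6], 17), ([20, 298, 6, 7], 10), ([527, 332, 60, 49], 346), ([410, 345, 56, 56], 248), ([321, 365, 7, 26], 144), ([617, 412, 20, 17], 108)]
```

The wrist view shows six stud-size blobs, all inside the cup's floor circle (u 240–385, v 4–145). No gold is left in the bin in the scene view, and the wrist load rose by about 0.7 N, which matches six studs. Now I'll draw the shutter closed.

>>> play_rows(
  deltas=[
    [-0.003,0,0,0,0,0,1],
    [-0.007,0,0,0,0,0,1],
    [-0.012,0,0,0,0,0,1],
    [-0.017,0,0,0,0,0,1],
    [-0.022,0,0,0,0,0,1],
    [-0.027,0,0,0,0,0,1],
    [-0.032,0,0,0,0,0,1],
    [-0.037,0,0,0,0,0,1],
    [-0.042,0,0,0,0,0,1],
    [-0.047,0,0,0,0,0,1],
  ],
)

```text
clock: 15.45
position: [0.4935, 0.0218, 0.1023]
tool_rot: [-3.142, -0.0, -0.173]
force: [3.3, 0.5, -0.8]
grip_width: 0.0115
finger_force: 79.0
```

>>> play_rows(
  deltas=[
    [-0.005,0,0,0,0,0,1],
    [-0.01,0,0,0,0,0,1],
    [-0.015,0,0,0,0,0,1],
    [-0.02,0,0,0,0,0,1],
    [-0.025,0,0,0,0,0,1],
    [-0.03,0,0,0,0,0,1],
    [-0.035,0,0,0,0,0,1],
    [-0.04,0,0,0,0,0,1],
    [-0.045,0,0,0,0,0,1],
    [-0.05,0,0,0,0,0,1],
  ],
)

```text
clock: 16.45
position: [0.4688, 0.0261, 0.1023]
tool_rot: [-3.142, -0.0, -0.172]
force: [3.9, 0.3, -0.0]
grip_width: 0.0122
finger_force: 79.1
```

>>> play_rows(
  deltas=[
    [-0.003,0,0,0,0,0,1],
    [-0.006,0,0,0,0,0,1],
    [-0.008,0,0,0,0,0,1],
    [-0.01,0,0,0,0,0,1],
  ],
)

```text
clock: 16.85
position: [0.464, 0.0269, 0.1023]
tool_rot: [3.142, 0.0, -0.172]
force: [3.7, 0.3, -1.0]
grip_width: 0.0115
finger_force: 79.1
```

Still only sliding friction (~4 N). I'll continue in 1–2 mm steps to the stop.

>>> play_rows(
  deltas=[
    [-0.002,0,0,0,0,0,1],
    [-0.004,0,0,0,0,0,1],
  ],
)

```text
clock: 17.05
position: [0.462, 0.0272, 0.1023]
tool_rot: [3.142, -0.0, -0.173]
force: [3.5, -0.2, -1.1]
grip_width: 0.0116
finger_force: 79.1
```

>>> play_rows(
  deltas=[
    [-0.002,0,0,0,0,0,1],
    [-0.003,0,0,0,0,0,1],
  ],
)

```text
clock: 17.25
position: [0.4605, 0.0275, 0.1023]
tool_rot: [-3.142, 0.0, -0.173]
force: [3.5, -0.4, -0.2]
grip_width: 0.0116
finger_force: 79.1
```

>>> play_rows(
  deltas=[
    [-0.001,0,0,0,0,0,1],
    [-0.002,0,0,0,0,0,1],
    [-0.002,0,0,0,0,0,1],
  ],
)

```text
clock: 17.55
position: [0.4595, 0.0277, 0.1023]
tool_rot: [-3.142, 0.0, -0.173]
force: [2.7, -0.4, -1.1]
grip_width: 0.0115
finger_force: 79.1
```

>>> play_rows(
  deltas=[
    [-0.001,0,0,0,0,0,1],
    [-0.002,0,0,0,0,0,1],
    [-0.002,0,0,0,0,0,1],
  ],
)

```text
clock: 17.85
position: [0.4585, 0.0279, 0.1023]
tool_rot: [3.142, 0.0, -0.172]
force: [2.9, -0.2, -1.0]
grip_width: 0.0118
finger_force: 79.1
```

>>> play_rows(
  deltas=[
    [-0.001,0,0,0,0,0,1],
    [-0.002,0,0,0,0,0,1],
    [-0.002,0,0,0,0,0,1],
  ],
)

```text
clock: 18.15
position: [0.4576, 0.028, 0.1023]
tool_rot: [3.142, 0.0, -0.172]
force: [3.6, -0.9, -0.5]
grip_width: 0.0115
finger_force: 79.0
```

>>> play_rows(
  deltas=[
    [-0.001,0,0,0,0,0,1],
    [-0.002,0,0,0,0,0,1],
    [-0.002,0,0,0,0,0,1],
  ],
)

```text
clock: 18.45
position: [0.4574, 0.028, 0.1025]
tool_rot: [3.141, -0.002, -0.173]
force: [8.5, -1.5, -2.2]
grip_width: 0.0118
finger_force: 78.8
```

The force rose to 8.5 N and motion stalled, so the shutter is fully closed. I'll centre the cup in the lips' play, lower it, and work out the route to the pad.

>>> play_rows(
  deltas=[
    [0.003,0,0,0,0,0,1],
    [0.007,0,0,0,0,0,1],
    [0.009,0,0,0,0,0,1],
    [0.009,0,0,0,0,0,1],
  ],
)

```text
clock: 18.85
position: [0.4609, 0.0273, 0.1022]
tool_rot: [3.141, 0.001, -0.173]
force: [0.5, 0.1, -1.5]
grip_width: 0.0114
finger_force: 78.8
```

>>> play_rows(
  deltas=[
    [0,0,0.005,0,0,0,1],
    [0,0,0.015,0,0,0,1],
    [0,0,0.03,0,0,0,1],
    [0,0,0.045,0,0,0,1],
    [0,0,0.06,0,0,0,1],
    [0,0,0.075,0,0,0,1],
    [0,0,0.085,0,0,0,1],
    [0,0,0.092,0,0,0,1],
    [0,0,0.095,0,0,0,1],
    [0,0,0.095,0,0,0,1],
  ],
)

```text
clock: 19.85
position: [0.4611, 0.0273, 0.0547]
tool_rot: [3.142, 0.0, -0.173]
force: [-0.1, 0.9, -2.3]
grip_width: 0.0115
finger_force: 78.8
```

Run:
```python
from h import *
s=observe();p=s['position'];print(p,s['force'])
for n in('scene','side'):
    f=cv2.imread(f'pics/{n}0.png').astype(int)[:,:,::-1]
    m=((f[:,:,0]>190)&(f[:,:,1]>150)&(f[:,:,2]>90)&(f[:,:,2]<190)).astype(np.uint8)
    k,l,st,ce=cv2.connectedComponentsWithStats(m);seed=(405,303) if n=='scene' else (274,248)
    i=l[seed[1],seed[0]];print(n,st[i],ce[i],onz(n,[ce[i]],.006))
d=grab_frame('scene')  # spout position check image
cv2.imwrite('pics/after.png',d[:,:,::-1])
yaw=15;a=np.radians(yaw);g=np.array([.511,.277])-.0985*np.array([np.cos(a),np.sin(a)])
rel([[.44,.15,p[2],2],[*g,p[2],yaw]])
```

```text
[0.46107417 0.02733974 0.05474986] [-0.14156322  0.86392788 -2.33573784]
scene [ 378  282   55   46 1114] [405.55655296 303.52692998] [[0.50999808 0.28148339 0.006     ]]
side [252 237  44  23 760] [273.12894737 248.07631579] [[0.51187716 0.27670044 0.006     ]]
[0.44, 0.15, np.float64(0.05474986118236019), 2] -> [-0.0838, -0.2343, 0.0003, -0.0, -0.0001, -0.099]
[np.float64(0.41585630611052676), np.float64(0.25150632405740175), np.float64(0.05474986118236019), 15] -> [-0.0412, -0.2046, -0.0, -0.0, 0.0, -0.1083]
```

>>> play_rows(
  deltas=[
    [-0.005,-0.015,0,0,0,-0.006,1],
    [-0.015,-0.045,0,0,0,-0.019,1],
    [-0.028,-0.08,0,0,0,-0.034,1],
    [-0.042,-0.12,0,0,0,-0.05,1],
    [-0.055,-0.16,0,0,0,-0.067,1],
    [-0.068,-0.195,0,0,0,-0.082,1],
    [-0.078,-0.22,0,0,0,-0.093,1],
    [-0.083,-0.232,0,0,0,-0.098,1],
    [-0.084,-0.234,0,0,0,-0.099,1],
  ],
)

```text
clock: 20.8
position: [0.4397, 0.1504, 0.0549]
tool_rot: [-3.142, -0.0, 0.036]
force: [0.4, 0.2, -2.3]
grip_width: 0.0117
finger_force: 78.8
```

>>> play_rows(
  deltas=[
    [-0.003,-0.015,0,0,0,-0.008,1],
    [-0.01,-0.045,0,0,0,-0.024,1],
    [-0.017,-0.08,0,0,0,-0.043,1],
    [-0.024,-0.12,0,0,0,-0.063,1],
    [-0.032,-0.16,0,0,0,-0.084,1],
    [-0.038,-0.19,0,0,0,-0.1,1],
    [-0.041,-0.202,0,0,0,-0.107,1],
    [-0.041,-0.205,0,0,0,-0.108,1],
    [-0.041,-0.205,0,0,0,-0.108,1],
  ],
)

```text
clock: 21.7
position: [0.4159, 0.2511, 0.0548]
tool_rot: [3.141, -0.0, 0.26]
force: [-0.7, 0.1, -2.5]
grip_width: 0.0117
finger_force: 78.8
```

>>> play_rows(
  deltas=[
    [0,0,0.01,0,0,0,1],
    [0,0,0.025,0,0,0,1],
    [0,0,0.04,0,0,0,1],
    [0,0,0.052,0,0,0,1],
    [0,0,0.06,0,0,0,1],
    [0,0,0.064,0,0,0,1],
    [0,0,0.066,0,0,0,1],
    [0,0,0.066,0,0,0,1],
  ],
)

```text
clock: 22.5
position: [0.4158, 0.2516, 0.0218]
tool_rot: [3.142, -0.0, 0.261]
force: [-0.9, 0.3, -1.9]
grip_width: 0.0115
finger_force: 78.9
```

Run:
```python
from h import *
s=observe();p=s['position'];print(p,s['force'],s['tool_rot'])
w=grab_frame('wrist');c=grab_frame('scene');d=grab_frame('side')
o=np.zeros((600,800,3),np.uint8)
o[:360,:480]=cv2.resize(w,(480,360))
o[:300,480:]=cv2.resize(c[240:360,340:468],(320,300),interpolation=2)
o[300:600,480:]=cv2.resize(d[190:290,300:406],(320,300),interpolation=2)
d0=cv2.imread('pics/side0.png')[:,:,::-1];o[360:600,:240]=cv2.resize(d0[190:290,300:400],(240,240),interpolation=2)
o[360:600,240:480]=cv2.resize(d[190:290,300:400],(240,240),interpolation=2)
cv2.imwrite('pics/pad.png',o[:,:,::-1])
```

```text
[0.41579151 0.25160804 0.02181059] [-0.93989868  0.2747076  -1.87377859] [ 3.14158529e+00 -8.66567230e-05  2.61048510e-01]
```

View pics/pad.png

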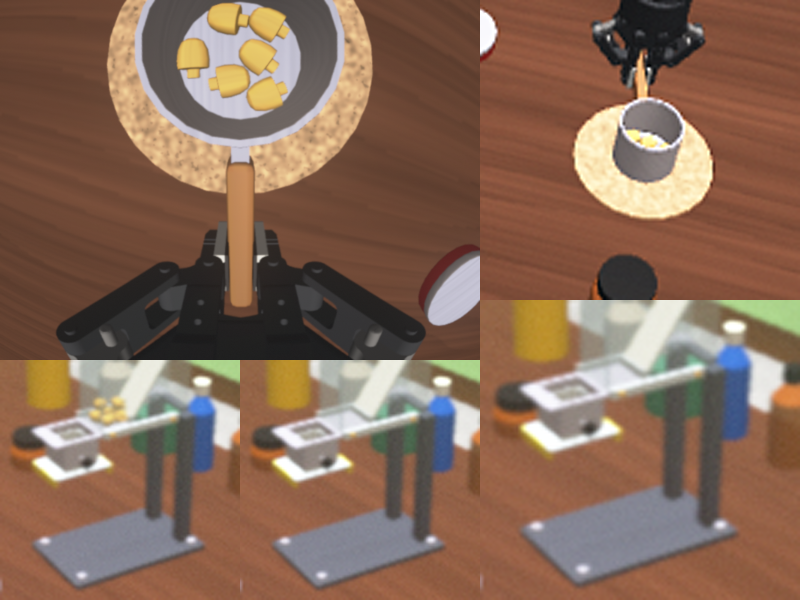

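The picture shows six studs in the cup, the cup centred over the cork pad (pad about x 108–372), and the shutter back at its starting place with the bin empty. I'll set it down gently.

>>> play_rows(
  deltas=[
    [0,0,0.002,0,0,0,1],
    [0,0,0.004,0,0,0,1],
    [0,0,0.004,0,0,0,1],
  ],
)

```text
clock: 22.95
position: [0.4157, 0.2516, 0.0197]
tool_rot: [3.142, 0.0, 0.261]
force: [-0.5, -0.3, -1.8]
grip_width: 0.0117
finger_force: 78.9
```

>>> play_rows(
  deltas=[
    [0,0,0.001,0,0,0,1],
    [0,0,0.002,0,0,0,1],
    [0,0,0.002,0,0,0,1],
  ],
)

```text
clock: 23.25
position: [0.4156, 0.2516, 0.0189]
tool_rot: [-3.141, 0.0, 0.261]
force: [-4.6, -1.7, 7.3]
grip_width: 0.012
finger_force: 80.3
```

Touchdown. Releasing and retreating straight up.

>>> play_rows(
  deltas=[
    [0,0,-0.0005,0,0,0,0.8],
    [0,0,-0.0005,0,0,0,0.6],
    [0,0,-0.0005,0,0,0,0.4],
    [0,0,-0.0005,0,0,0,0.2],
    [0,0,-0.0005,0,0,0,0],
    [0,0,-0.0005,0,0,0,0],
    [0,0,-0.0005,0,0,0,0],
    [0,0,-0.0005,0,0,0,0],
  ],
  newtons=20,
)

```text
clock: 24.05
position: [0.4157, 0.2516, 0.019]
tool_rot: [3.142, -0.0, 0.261]
force: [-0.2, -0.3, 0.9]
grip_width: 0.0855
finger_force: 0.0
```

>>> play_rows(
  deltas=[
    [0,0,-0.02,0,0,0,0],
    [0,0,-0.05,0,0,0,0],
    [0,0,-0.1,0,0,0,0],
    [0,0,-0.16,0,0,0,0],
    [0,0,-0.22,0,0,0,0],
    [0,0,-0.28,0,0,0,0],
    [0,0,-0.34,0,0,0,0],
    [0,0,-0.38,0,0,0,0],
    [0,0,-0.4,0,0,0,0],
    [0,0,-0.4,0,0,0,0],
  ],
)

```text
clock: 25.05
position: [0.4159, 0.2519, 0.2199]
tool_rot: [-3.141, -0.001, 0.261]
force: [-0.2, 0.3, -0.3]
grip_width: 0.0857
finger_force: 0.0
```

Run:
```python
from h import *
s=observe();print(s['position'],s['grip_width'],s['force'])
w=grab_frame('wrist');cv2.imwrite('pics/end.png',w[:,:,::-1])
f=w.astype(int);P=proj('wrist',[[.511,.277,.07],[.511,.277,.010]]);print('cup expected',P)
g=((f[:,:,0]>180)&(f[:,:,0]-f[:,:,2]>90)&(f[:,:,1]>120)).astype(np.uint8)
k,l,st,ce=cv2.connectedComponentsWithStats(g);print([(ce[i].round().tolist(),int(st[i,4])) for i in range(1,k) if st[i,4]>60])
```

```text
[0.41585159 0.25189545 0.21993068] 0.08571183130543066 [-0.18710904  0.33497848 -0.25039166]
cup expected [[320.74124846  95.15220468]
 [320.80265899  98.63741256]]
[([98.0, 82.0], 213), ([325.0, 78.0], 544), ([294.0, 99.0], 272), ([331.0, 99.0], 270), ([325.0, 116.0], 532), ([321.0, 198.0], 1285)]
```

```bash
python3 -c "
from workcell import *
print(job_done())"
```

```text
the job is handed in; nothing more can be done
None
```

The job is handed in: all six studs are in the steel cup, which stands upright and released on the cork pad, and the shutter is drawn fully closed. It took about 25 s.

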